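# Dispense one tin from the counter feeder

## Robot

A 6-joint arm with a two-finger parallel gripper is mounted at the origin on a cart in front of the work surface, level with it; the furniture and walls round the work are solid. World frame = base frame: x ahead of the robot, y to its left, z up, the work surface at z = 0. Lengths are in m, angles in rad, forces in N, time in s.
With the tool pointing down it reaches from about 0.4 to 0.825 m from the base axis. Payload 7 kg.
Tool frame: the origin (TCP) lies at the very end of the fingers, on their centre line; the grasp point (between the pads) lies 19 mm behind it; z points along the fingers, y is the line along which they close (so a half turn about z gives the same grasp; the last joint's range is limited). The gripper opens to 85 mm and grips with 20 to 120 N. Pads are 22 mm wide; open, the fingers measure 114 mm over their backs; the gripper's body (76 mm by 85 mm) begins 54 mm behind the grasp point. The pads swing forward as they close: fully open they stand 13 mm farther back than shut.
Start: joints at [1.608, 0.359, 0.012, 0, -1.224, -0.288], TCP at [0.168, 0.654, 0.231] pointing down, gripper open.
Joint ranges: [-3.07, 3.07], [-1.43, 2.12], [-1.02, 1.25], [-3.03, 1.67], [-3.05, -0], [-3.03, 3.03]. Speed limits (rad/s): [2.39, 2.39, 3.01, 3.14, 3.14, 3.14].

## Interface

Orientations are given as a rotation vector (axis times angle).
In Python, from cell import arm gives the robot as it stands. The module is installed in compiled form; this text tells all that it offers.
- The arm moves only by the tool servo_tool, never from a script. Its argument "increments" is a list that holds one entry, the list of rows, each a list of 7 numbers: the shift along the tool's x, y, z in units of 30 mm (1.0 is 30 mm), then the turn, a rotation vector about the tool's x, y, z in units of 5 degrees (1.0 is 5 degrees), then the opening, from 0 (shut) to 1 (fully open). A call has 1 to 8 rows; each row shifts and turns the commanded pose from where the row before left it, along the tool's axes as they then stand; what a row does not reach is not made up. A row lasts 1/10 s, in which the tool goes at most 50 mm and 8.59 degrees, less where a joint would pass 70% of its speed; a pose out of reach is approached as far as the arm can. A call is refused whole if a number of a shift passes 1 or a number of a turn 1, either way. A call with a gripper value outside its range is refused whole. The fingers move at their own pace and stop on an object; the grip force is fixed at half the most. Time passes only in rows, so rows that do not move let the fingers close. It gives the time, the measured TCP pose, the force, the opening and the grip force at its end, in the units of the state.
- arm.observe(): the state, without advancing time (a new reading comes with each control period).
- arm.grab_frame(name): name is "scene" or "top" or "wrist"; returns (picture, depth): 420x560x3 uint8, red, green, blue; 420x560 float32, m along the optical axis (not along the pixel's ray), 0 where there is no reading.
- arm.calibration(name): a dict with "fx", "fy", "cx", "cy" (pixels), "T" (4x4, takes a point from camera to world coordinates); the wrist camera has in their place "mount" (4x4, takes a point from camera to tool coordinates, whose origin is the TCP and whose axes are the flange's). Camera axes: x right, y down, z forward; pixel columns grow to the right and rows downward; lengths in m; the calibration is good to about 2 mm. The wrist camera is an equidistant fisheye: a pixel r from the principal point sees the ray r / f radians off the axis. A picture is of the moment at which its call begins: read the wrist's pose just before it. calibration takes no time and is no camera call.
- arm.finish_job(): hands the job in; it is judged then, once.
The state is a dict: "clock": time; "joints": joint angles; "qd": joint speeds; "effort": joint torques, N m; "tcp_pos": TCP position; "eef_rot": TCP orientation; "force": force on the tool from outside, world axes, zero at the start; "ft_torque": the same for the moment, N m; "width": finger opening in m; "grasp_force": force on a finger pad.
Only numpy, scipy, OpenCV 4.12 (cv2) and the standard library are available. Lean on these libraries where they do the work, as an engineer would, in place of code of your own. Each camera call takes 0.05 s, during which the arm holds its last target. There are 200 camera calls.

## Task

Two gravity feeders stand on the counter, one loaded with round lidded tins, the other with ribbon spools. Let out one tin: push the paddle at the side of the tin feeder all the way down with the fingertips so that its gate lifts, keep it down until the first tin has slid to the lip at the low end, then let it come all the way back up so that the gate shuts and the next tin moves up to it. Do not touch the tins, leave the spool feeder's lever alone, and do not disturb the things around.

Things in the scene. Friction and masses are not known exactly. Their poses are not given: they have to be found in the camera images.
- tin_feeder: Fixed wedge-shaped plywood chute loaded with two round lidded tins, 65 mm across, 29 high in a row. 213 mm long, 84 wide (116 with the paddle). Metal floor falls 18 degrees to a lip at the low end, nearest the robot. Origin on the counter under its middle; x towards the high rear end, y left, z up. Lip at x = -105, rear at x = +96. At the lip a centre lies at x = -82.
- tin_paddle (a point): Centre of the top of the tin lever's paddle: steel plate with black rubber pad, 30 mm along the chute x 26 across, outside the right (-y) cheek, 61 right of and 74 behind the axle's middle. At rest 126 above the counter, rear edge tilted 0.3 rad up; pressed to its hard stop 47 lower, tilted 0.3 rad down; it moves straight down (within 8). Spring: 1.5 N at first, 4 N at the stop.
- tin_axle (a point): Middle of the tin lever's axle, which crosses over the chute along the feeder's y, 94 mm above the counter. Gate 45 mm towards the low end, paddle on the rear end of the lever.
- tin_lever (a joint): Angle of the tin lever, rad: 0 at rest (gate shut), 0.6 paddle down at the stop. Past about 0.4 the gate clears the first tin, which slides to the lip, while two pins behind the axle drop in front of the second and hold it. Let go, a spring returns it to 0, the gate shuts and the next moves up to it.
- tin_1_mid (a point): Centre (half-way up) of a round tin, 65 mm across, 29 high, with a flat lid: the first, resting against the gate at the start.
- tin_1: The same tin 1; origin at the centre of its underside, z along its axis (18 degrees off vertical in the chute).
- tin_2_mid (a point): Centre (half-way up) of a round tin, 65 mm across, 29 high, with a flat lid: the second, behind it and higher up the chute.
- tin_2: The same tin 2; origin at the centre of its underside, z along its axis (18 degrees off vertical in the chute).
- spool_feeder: Fixed wedge-shaped plywood chute loaded with two ribbon spools (hole in the middle), 64 mm across, 22 high in a row. 213 mm long, 84 wide (116 with the paddle). Metal floor falls 18 degrees to a lip at the low end, nearest the robot. Origin on the counter under its middle; x towards the high rear end, y left, z up. Lip at x = -105, rear at x = +96. At the lip a centre lies at x = -82.
- spool_paddle (a point): Centre of the top of the spool lever's paddle: steel plate with black rubber pad, 30 mm along the chute x 26 across, outside the right (-y) cheek, 61 right of and 74 behind the axle's middle. At rest 126 above the counter, rear edge tilted 0.3 rad up; pressed to its hard stop 47 lower, tilted 0.3 rad down; it moves straight down (within 8). Spring: 1.5 N at first, 4 N at the stop.
- spool_axle (a point): Middle of the spool lever's axle, which crosses over the chute along the feeder's y, 94 mm above the counter. Gate 45 mm towards the low end, paddle on the rear end of the lever.
- spool_lever (a joint): Angle of the spool lever, rad: 0 at rest (gate shut), 0.6 paddle down at the stop. Past about 0.4 the gate clears the first spool, which slides to the lip, while two pins behind the axle drop in front of the second and hold it. Let go, a spring returns it to 0, the gate shuts and the next moves up to it.
- spool_1_mid (a point): Centre (half-way up) of a spool of ribbon with two round flanges, 64 mm across, 22 high: the first, resting against the gate at the start.
- spool_2_mid (a point): Centre (half-way up) of a spool of ribbon with two round flanges, 64 mm across, 22 high: the second, behind it and higher up the chute.
- bell: Bystander: counter bell, 85 mm across, 59 high, left of the feeders. Origin under its centre.
- jar: Bystander: small clip-top glass jar, 57 x 49 x 70 mm high, right of the feeders. Origin under its centre.
- stamp: Bystander: wooden rubber stamp with a turned handle, 30 x 40 x 69 mm high, left of the bell. Origin under its centre.
Things that resemble listed ones, but are neither listed nor needed, are in the scene too. What is shaped like the tin_1 but blue is not meant. Leave any orange look-alike of the tin_2 alone.

How it is judged:
By the outcome, as a careful person would: the job done as asked, in the order asked, and still so for the second after the job is handed in, with the robot touching nothing.
It also fails if it takes over 32 s, if anything falls off the work surface, if the arm or the gripper's body presses on something with over 40 N, if the wrist force passes 120 N, or if a joint passes its speed limit or range.

## Working session

There is one attempt and no reset: what is moved stays moved. The work goes in short steps, Python scripts to look and compute and a tool call to move; the robot and the scene stay as the last step left them, time stands still between calls to the robot, and variables do not carry over. Pictures are saved under pics/ and viewed, at most 10 in all, crops included, and the job is handed in when it is done.

Besides the shell and the picture viewer there is one more tool, called after "Call:" by a JSON object that holds its "name" and its "arguments", one argument or row to a line. servo_tool: Moves the arm, as the interface text tells. Its arguments: {"type":"object","properties":{"increments":{"type":"array"}},"required":["increments"]}

```bash
mkdir -p pics; cat > h.py <<'E'
import numpy as np, cv2
from cell import arm
def cloud(n):
    im,d=arm.grab_frame(n); c=arm.calibration(n)
    v,u=np.mgrid[:420,:560]
    P=np.stack([(u-c['cx'])/c['fx']*d,(v-c['cy'])/c['fy']*d,d],-1)@c['T'][:3,:3].T+c['T'][:3,3]
    P[d==0]=np.nan
    np.savez(n+'.npz',im=im,d=d,P=P)
    return im,d,P
E
python3 - <<'E'
from h import *
ims=[]
for n in('scene','top'):
    im,d,P=cloud(n); cv2.imwrite(f'pics/{n}0.png',im[...,::-1]); print(n,arm.calibration(n)['T'].round(3).tolist(), arm.calibration(n)['fx'],(d>0).mean())
s=arm.observe(); print({k:np.round(v,3).tolist() for k,v in s.items()})
E
```

```text
scene [[0.551, -0.425, 0.718, -0.207], [-0.834, -0.261, 0.486, -0.501], [-0.019, -0.867, -0.498, 0.615], [0.0, 0.0, 0.0, 1.0]] 404.867714338642 0.9961819727891157
top [[0.025, -0.992, 0.125, 0.397], [-1.0, -0.026, -0.002, -0.041], [0.005, -0.125, -0.992, 1.25], [0.0, 0.0, 0.0, 1.0]] 463.66017372431986 0.996109693877551
{'clock': 0.1, 'joints': [1.608, 0.359, 0.011, -0.0, -1.224, -0.288], 'qd': [-0.001, -0.001, 0.001, 0.0, -0.001, -0.0], 'effort': [-0.001, -58.477, 29.411, 6.955, -0.003, 0.0], 'tcp_pos': [0.167, 0.653, 0.23], 'eef_rot': [3.115, -0.393, -0.0], 'force': [0.224, -0.037, -0.677], 'ft_torque': [-0.014, -0.001, -0.023], 'grasp_force': 0.0, 'width': 0.086}
```

View pics/scene0.png

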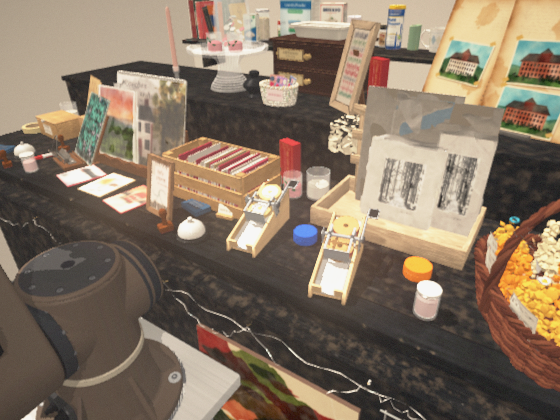

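View pics/top0.png

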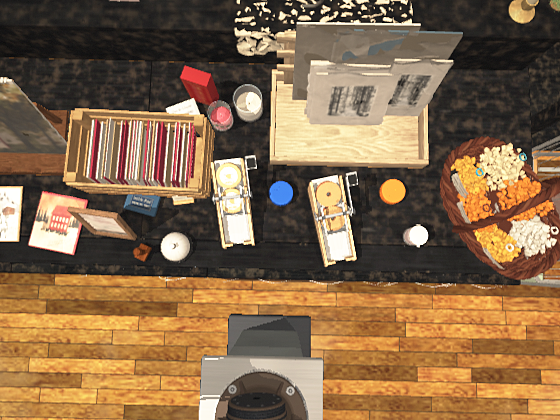

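The scene view shows two feeders, left at (262,215) and right at (340,250). In the top view they are at (234,200) and (333,218), with paddles at about (251,162) and (351,180). Things that could be mistaken for the right ones are the blue disc at (281,193), the orange disc at (392,191), and the feeders for each other. I'll take a close crop to tell the feeders apart.

```bash
python3 - <<'E'
from h import *
t=np.load('top.npz')['im'];s=np.load('scene.npz')['im']
a=cv2.resize(t[145:275,205:365],(800,650),interpolation=cv2.INTER_CUBIC)[:, :]
a=cv2.resize(t[145:275,205:365],None,fx=2.4,fy=2.4,interpolation=cv2.INTER_CUBIC)
b=cv2.resize(s[170:305,220:390],None,fx=2.35,fy=2.35,interpolation=cv2.INTER_CUBIC)
h=max(a.shape[0],b.shape[0]);pad=lambda x:np.pad(x,((0,h-x.shape[0]),(0,0),(0,0)))
o=np.hstack([pad(a),pad(b)]);print(o.shape);cv2.imwrite('pics/crop1.png',o[:,:800,::-1])
P=np.load('top.npz')['P']
# high black/steel paddle regions: print heights around paddles
for (u,v) in((251,162),(351,180)):
    print(P[v-10:v+11:2,u-10:u+11:2,2].round(3))
E
```

```text
(317, 784, 3)
[[-0.    -0.002 -0.002  0.003  0.002 -0.     0.001 -0.002 -0.007  0.
  -0.004]
 [-0.005 -0.002 -0.    -0.001 -0.    -0.001 -0.001 -0.001 -0.002 -0.002
   0.001]
 [-0.     0.     0.126  0.128  0.13   0.129  0.129  0.124 -0.001 -0.001
  -0.004]
 [ 0.1    0.002  0.123  0.129  0.126  0.127  0.129  0.128 -0.004 -0.004
  -0.002]
 [ 0.099  0.098  0.127  0.128  0.126  0.125  0.125  0.123 -0.002 -0.001
  -0.005]
 [ 0.095  0.1    0.126  0.128  0.126  0.127  0.128  0.122 -0.    -0.
  -0.   ]
 [ 0.098  0.095  0.124  0.125  0.122  0.127  0.125  0.125  0.002 -0.004
  -0.001]
 [ 0.094  0.09   0.051  0.124  0.121  0.123  0.123  0.121 -0.004 -0.004
  -0.002]
 [ 0.072  0.091  0.06   0.122  0.12   0.119  0.002  0.001  0.002 -0.003
  -0.001]
 [ 0.07   0.091  0.069  0.116  0.001 -0.005 -0.002  0.001 -0.003 -0.002
   0.001]
 [ 0.088  0.087  0.079  0.116  0.001 -0.005 -0.002 -0.001 -0.002 -0.001
  -0.004]]
[[-0.004 -0.007  0.003 -0.003  0.002 -0.002  0.003 -0.001 -0.001 -0.004
   0.004]
 [-0.004  0.    -0.001 -0.     0.13   0.13   0.133  0.128 -0.001 -0.001
   0.002]
 [-0.004 -0.002 -0.001  0.13   0.132  0.125  0.128  0.13  -0.002 -0.004
  -0.001]
 [ 0.1   -0.005  0.116  0.129  0.13   0.128  0.127  0.123 -0.001  0.001
   0.001]
 [ 0.103 -0.003  0.001  0.123  0.129  0.128  0.125  0.124  0.123 -0.
   0.   ]
 [ 0.094 -0.003  0.     0.12   0.124  0.127  0.126  0.127  0.124 -0.003
  -0.001]
 [ 0.093 -0.003 -0.001  0.123  0.126  0.126  0.126  0.121  0.124 -0.002
   0.   ]
 [ 0.093  0.091 -0.002  0.119  0.124  0.126  0.121  0.118 -0.003 -0.002
  -0.001]
 [ 0.095  0.091 -0.001  0.115 -0.002 -0.006 -0.001 -0.001 -0.001  0.004
  -0.001]
 [ 0.091  0.092 -0.004  0.11   0.116  0.    -0.005  0.002 -0.004 -0.
   0.002]
 [ 0.086  0.09  -0.004 -0.001  0.118 -0.    -0.002  0.006 -0.003 -0.002
   0.002]]
```

View pics/crop1.png

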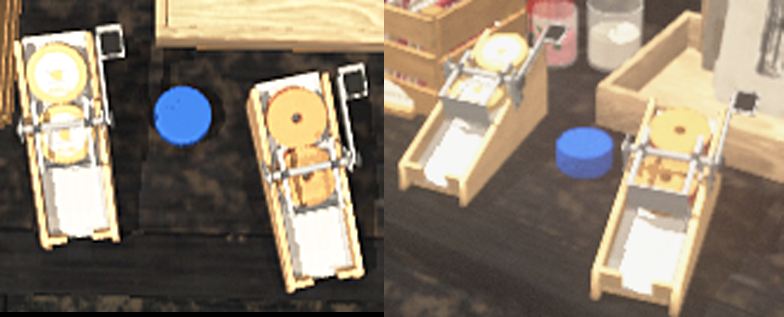

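The left feeder holds plain pale lidded discs, and the right one has discs with a dark centre hole, so those are the spools. The target should be the left paddle, at about (251,161) in the top view. I'll measure it and check disc heights and clearances.

```bash
python3 - <<'E'
from h import *
P=np.load('top.npz')['P'];z=P[...,2]
S=np.load('scene.npz')['P'].reshape(-1,3)
def win(u0,u1,v0,v1):
    m=np.zeros(z.shape,bool);m[v0:v1,u0:u1]=1;return m
for nm,wp,wf in(('L',win(244,262,152,172),win(205,262,150,252)),('R',win(342,362,168,190),win(300,362,165,270))):
    m=wp&(z>.117)&(z<.14); pc=P[m]; c=(pc.min(0)+pc.max(0))/2
    f=wf&(z>.02)&(z<.11); n,lab,st,_=cv2.connectedComponentsWithStats(f.astype('u1' if 0 else np.uint8)); 
    k=1+st[1:,4].argmax(); q=P[lab==k]; r=cv2.minAreaRect(q[:,:2].astype(np.float32)*1000)
    print(nm,'paddle n',m.sum(),'mean',pc.mean(0).round(4),'midbox',c.round(4),'ext',np.ptp(pc,axis=0).round(4),'rect',np.round(r[0],1),np.round(r[1],1),r[2],'zmax',q[:,2].max())
    np.save(nm,q)
    e=S[(abs(S[:,:2]-pc.mean(0)[:2])<.025).all(1)&(S[:,2]>.112)&(S[:,2]<.14)]; print(' scene paddle',len(e),e.mean(0).round(4),np.ptp(e,axis=0).round(3))
# disc top heights: second disc, lens at pixel
for n,u,v in(('L',229,176),('R',327,193)):
    p=P[v-2:v+3,u-2:u+3].reshape(-1,3); print(n,'disc2',np.nanmean(p,0).round(4))
# obstacles around tin paddle
c=np.array([.60,0]); 
for v in range(90,260,10): print(v,[f"{P[v,u,0]:.2f},{P[v,u,1]:.2f},{z[v,u]:.2f}" for u in range(190,300,15)])
print(arm.calibration('wrist')['mount'].round(3).tolist())
E
```

```text
L paddle n 149 mean [0.6426 0.0386 0.1251] midbox [0.641  0.0382 0.125 ] ext [0.0372 0.0279 0.0154] rect [568.6  98.2] [263.5 126.9] 9.197709083557129 zmax 0.10973340393944797
 scene paddle 84 [0.6384 0.0385 0.1241] [0.037 0.028 0.017]
R paddle n 148 mean [ 0.6076 -0.2118  0.1254] midbox [ 0.6082 -0.2121  0.125 ] ext [0.0348 0.029  0.0159] rect [ 511. -178.] [221.7 101.9] 13.426605224609375 zmax 0.10908062034758514
 scene paddle 125 [ 0.6037 -0.2119  0.1239] [0.041 0.032 0.017]
L disc2 [0.61   0.093  0.0973]
R disc2 [ 0.5753 -0.1563  0.0825]
90 ['0.84,0.21,0.08', '0.83,0.16,0.12', '0.87,0.14,-0.00', '0.84,0.09,0.09', '0.85,0.05,0.05', '0.88,0.01,-0.00', '0.88,-0.03,0.00', '0.85,-0.07,0.06']
100 ['0.83,0.22,0.02', '0.83,0.17,0.03', '0.82,0.13,0.08', '0.82,0.09,0.06', '0.83,0.05,0.04', '0.85,0.01,0.00', '0.84,-0.03,0.01', '0.85,-0.07,0.01']
110 ['0.80,0.21,0.03', '0.81,0.18,0.00', '0.80,0.13,0.05', '0.81,0.09,0.00', '0.80,0.05,0.04', '0.82,0.01,0.00', '0.82,-0.03,0.00', '0.82,-0.07,0.01']
120 ['0.76,0.20,0.09', '0.74,0.15,0.14', '0.77,0.13,0.05', '0.79,0.09,-0.00', '0.78,0.05,0.01', '0
[... 1459 characters left out ...]
 '0.51,0.17,-0.00', '0.50,0.12,0.06', '0.50,0.08,0.03', '0.50,0.04,0.05', '0.51,0.00,0.00', '0.51,-0.04,-0.00', '0.51,-0.08,0.00']
230 ['0.48,0.20,-0.00', '0.48,0.16,-0.00', '0.48,0.12,0.04', '0.48,0.08,0.03', '0.48,0.04,0.04', '0.48,0.00,-0.00', '0.48,-0.04,-0.00', '0.48,-0.08,0.00']
240 ['0.45,0.20,0.00', '0.45,0.16,-0.00', '0.49,0.23,-0.81', '0.45,0.08,0.02', '0.45,0.04,0.02', '0.46,0.00,-0.00', '0.46,-0.04,-0.00', '0.46,-0.08,-0.00']
250 ['0.42,0.20,0.01', '0.42,0.16,0.00', '0.43,0.12,0.00', '0.43,0.08,-0.00', '0.43,0.04,-0.00', '0.43,-0.00,0.00', '0.43,-0.04,0.00', '0.43,-0.08,-0.00']
[[0.0, -0.951, -0.31, 0.078], [1.0, 0.0, 0.0, 0.0], [-0.0, -0.31, 0.951, -0.142], [0.0, 0.0, 0.0, 1.0]]
```

The left disc tops are about 15 mm higher than the right ones and have no hole, so the left feeder is the tin feeder. Its paddle is at about (0.641, 0.038, 0.125), which matches the stated 126 mm. I'll turn the tool, lift it and shut the fingers first, then travel across.

Call:
{"name": "servo_tool", "arguments": {
  "increments": [
    [[0,0,-0.25,0,0,1,0],[0,0,-0.25,0,0,1,0],[0,0,-0.25,0,0,1,0],[0,0,-0.25,0,0,1,0],[0,0,-0.25,0,0,1,0],[0,0,-0.25,0,0,1,0],[0,0,-0.25,0,0,1,0],[0,0,-0.25,0,0,1,0]]
  ]
}}

```text
clock: 0.9
tcp_pos: [0.1675, 0.6536, 0.2911]
eef_rot: [2.791, -1.44, 0.001]
force: [0.5, -0.5, -0.2]
width: -0.0002
grasp_force: 0.0
```

Call:
{"name": "servo_tool", "arguments": {
  "increments": [
    [[0,0,0,0,0,1,0],[0,0,0,0,0,1,0],[0,0,0,0,0,1,0],[0,0,0,0,0,1,0],[0,0,0,0,0,1,0],[0,0,0,0,0,1,0]]
  ]
}}

```text
clock: 1.5
tcp_pos: [0.1675, 0.6536, 0.2907]
eef_rot: [2.323, -2.113, 0.001]
force: [-0.0, 0.9, 0.5]
width: -0.0002
grasp_force: 0.0
```

Call:
{"name": "servo_tool", "arguments": {
  "increments": [
    [[1,-0.62,0,0,0,0,0],[1,-0.62,0,0,0,0,0],[1,-0.62,0,0,0,0,0],[1,-0.62,0,0,0,0,0],[1,-0.62,0,0,0,0,0],[1,-0.62,0,0,0,0,0],[1,-0.62,0,0,0,0,0],[1,-0.62,0,0,0,0,0]]
  ]
}}

```text
clock: 2.3
tcp_pos: [0.3397, 0.4282, 0.2911]
eef_rot: [2.328, -2.109, 0.0]
force: [-0.2, 0.2, 0.6]
width: -0.0005
grasp_force: 0.0
```

Call:
{"name": "servo_tool", "arguments": {
  "increments": [
    [[1,-0.62,0,0,0,0,0],[1,-0.62,0,0,0,0,0],[1,-0.62,0,0,0,0,0],[1,-0.62,0,0,0,0,0],[1,-0.62,0,0,0,0,0],[1,-0.62,0,0,0,0,0],[1,-0.62,0,0,0,0,0],[1,-0.62,0,0,0,0,0]]
  ]
}}

```text
clock: 3.1
tcp_pos: [0.5113, 0.204, 0.2911]
eef_rot: [2.328, -2.109, -0.0]
force: [0.4, 0.7, -0.6]
width: -0.0002
grasp_force: 0.0
```

Call:
{"name": "servo_tool", "arguments": {
  "increments": [
    [[1,-0.62,0,0,0,0,0],[1,-0.62,0,0,0,0,0],[1,-0.62,0,0,0,0,0],[1,-0.62,0,0,0,0,0],[1,-0.62,0.5,0,0,0,0],[1,-0.62,0.5,0,0,0,0],[0,0,1,0,0,0,0],[0,0,0,0,0,0,0]]
  ]
}}

```text
clock: 3.9
tcp_pos: [0.6373, 0.0358, 0.2263]
eef_rot: [2.32, -2.108, -0.008]
force: [-0.1, 0.7, -0.8]
width: -0.0001
grasp_force: 0.0
```

```bash
python3 - <<'E'
from h import *
s=arm.observe();print(s['clock'],s['tcp_pos'],s['joints'].round(2) if hasattr(s['joints'],'round') else s['joints'])
im,d=arm.grab_frame('wrist'); c=arm.calibration('wrist')
sc,_=arm.grab_frame('scene')
b=cv2.resize(sc[140:290,200:400],None,fx=2.4,fy=2.4,interpolation=cv2.INTER_CUBIC)
a=cv2.resize(im,(480,360)); a=a[:, :310] if 0 else cv2.resize(im,(315,236))
o=np.zeros((600,560,3),np.uint8); o[:236,:315]=a; o[236:236+360,:480]=b
cv2.imwrite('pics/near.png',o[...,::-1])
E
```

```text
3.9 [0.63726445 0.03583785 0.22625016] [ 0.36  0.31 -0.07 -0.   -1.2  -0.26]
```

View pics/near.png

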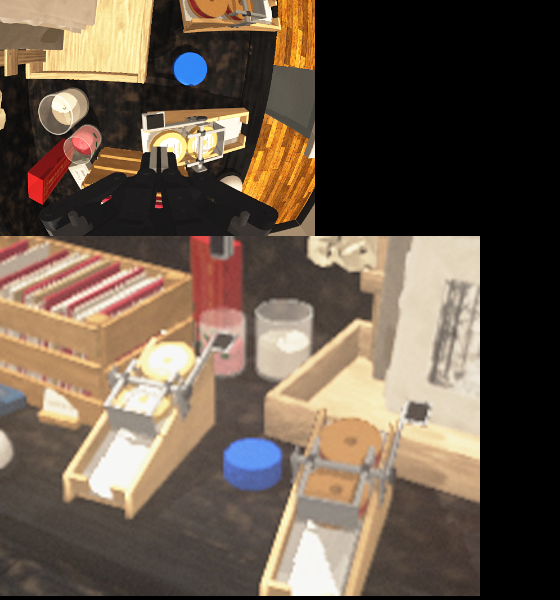

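The wrist view shows the paddle at about (275,210) in full-resolution pixels, just beyond the closed fingertips. The scene crop shows it clear behind the tin chute at (222,343). I'll refine the paddle centre from the wrist ray.

```bash
python3 - <<'E'
from h import *
from scipy.spatial.transform import Rotation as R
s=arm.observe(); im,d=arm.grab_frame('wrist'); c=arm.calibration('wrist'); f=c['fx'];print(f,c['cx'],c['cy'],s['tcp_pos'],s['eef_rot'])
Rt=R.from_rotvec(s['eef_rot']).as_matrix()
v,u=np.mgrid[180:240,240:310]
x=(u-c['cx'])/f;y=(v-c['cy'])/f;r=np.hypot(x,y)+1e-9
ray=np.stack([np.sin(r)*x/r,np.sin(r)*y/r,np.cos(r)],-1)
k=d[180:240,240:310]/ray[...,2]
Pt=(ray*k[...,None])@c['mount'][:3,:3].T+c['mount'][:3,3]
W=Pt@Rt.T+s['tcp_pos']
m=(W[...,2]>.113)&(W[...,2]<.14)&(abs(W[...,0]-.64)<.03)&(abs(W[...,1]-.038)<.02)
q=W[m];print(m.sum(),q.mean(0),q.min(0),q.max(0))
b=cv2.resize(im[180:240,240:310],None,fx=8,fy=8,interpolation=cv2.INTER_CUBIC);cv2.imwrite('pics/pad.png',b[...,::-1])
E
```

```text
325.19226210127806 281.9632564724072 213.29596878443857 [0.63917613 0.0370544  0.23116501] [ 2.32667940e+00 -2.10834150e+00 -8.42426943e-04]
1317 [0.64103818 0.03822825 0.12556632] [0.61366861 0.02345657 0.11316608] [0.65921969 0.05347122 0.13122267]
```

View pics/pad.png

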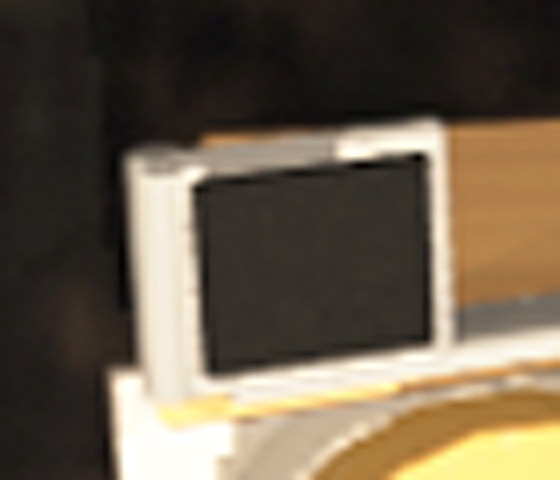

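Pad centre from the wrist ray is about (0.641, 0.039), which agrees with both fixed cameras. Going down.

Call:
{"name": "servo_tool", "arguments": {
  "increments": [
    [[0,-0.08,0.9,0,0,0,0],[0,0,0.9,0,0,0,0],[0,0,0.7,0,0,0,0],[0,0,0.4,0,0,0,0],[0,0,0,0,0,0,0]]
  ]
}}

```text
clock: 4.55
tcp_pos: [0.6415, 0.038, 0.1441]
eef_rot: [2.328, -2.108, -0.001]
force: [0.0, -0.6, -0.1]
width: -0.0002
grasp_force: 0.0
```

Call:
{"name": "servo_tool", "arguments": {
  "increments": [
    [[0,0,0.2,0,0,0,0],[0,0,0.2,0,0,0,0],[0,0,0.2,0,0,0,0],[0,0,0.2,0,0,0,0],[0,0,0,0,0,0,0]]
  ]
}}

```text
clock: 5.05
tcp_pos: [0.6419, 0.0374, 0.1198]
eef_rot: [2.328, -2.11, -0.0]
force: [-0.1, 0.8, 1.0]
width: 0.0001
grasp_force: 0.7
```

Call:
{"name": "servo_tool", "arguments": {
  "increments": [
    [[0,0,0.2,0,0,0,0],[0,0,0.2,0,0,0,0],[0,0,0.2,0,0,0,0],[0,0,0.2,0,0,0,0],[0,0,0.2,0,0,0,0],[0,0,0,0,0,0,0]]
  ]
}}

```text
clock: 5.65
tcp_pos: [0.6421, 0.0375, 0.0895]
eef_rot: [2.328, -2.109, -0.0]
force: [3.7, 0.3, 3.9]
width: 0.0
grasp_force: 2.2
```

Call:
{"name": "servo_tool", "arguments": {
  "increments": [
    [[0,0,0.1,0,0,0,0],[0,0,0.1,0,0,0,0],[0,0,0,0,0,0,0]]
  ]
}}

```text
clock: 5.95
tcp_pos: [0.6417, 0.0374, 0.0841]
eef_rot: [2.328, -2.109, -0.0]
force: [1.1, 1.2, 5.3]
width: -0.0001
grasp_force: 2.6
```

Force is still at spring level, so I'm near the stop. I'll press a little further in small steps.

Call:
{"name": "servo_tool", "arguments": {
  "increments": [
    [[0,0,0.07,0,0,0,0],[0,0,0,0,0,0,0]]
  ]
}}

```text
clock: 6.15
tcp_pos: [0.6415, 0.0374, 0.0826]
eef_rot: [2.328, -2.109, -0.0]
force: [0.5, 0.9, 8.4]
width: -0.0
grasp_force: 3.9
```

```bash
python3 - <<'E'
from h import *
s=arm.observe();print(s['clock'],s['tcp_pos'],s['force'])
im,_=arm.grab_frame('wrist'); sc,_=arm.grab_frame('scene')
b=cv2.resize(sc[150:270,200:330],None,fx=3,fy=3,interpolation=cv2.INTER_CUBIC)
a=cv2.resize(im[120:320,220:480],None,fx=1.5,fy=1.5)
o=np.zeros((360,800,3),np.uint8); o[:300,:390]=a; o[:360,395:785]=b
cv2.imwrite('pics/press.png',o[...,::-1])
E
```

```text
6.15 [0.64152273 0.03737178 0.08257566] [0.49202968 0.90930023 8.3668615 ]
```

View pics/press.png

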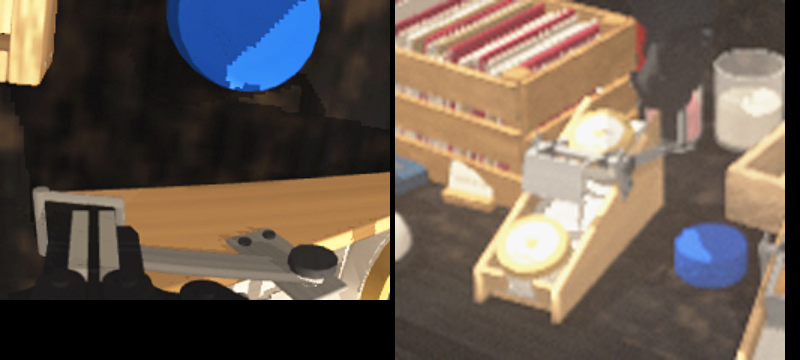

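The first tin has slid to the lip at (535,250) in the picture, the gate is up, and tin 2 is held at the pins. The force jumped to 8.4 N, so the paddle is on its stop. I'll hold briefly with slightly more press, then let it come up steadily.

Call:
{"name": "servo_tool", "arguments": {
  "increments": [
    [[0,0,0.06,0,0,0,0],[0,0,0,0,0,0,0],[0,0,0,0,0,0,0],[0,0,0,0,0,0,0],[0,0,0,0,0,0,0],[0,0,0,0,0,0,0]]
  ]
}}

```text
clock: 6.85
tcp_pos: [0.6416, 0.0374, 0.082]
eef_rot: [-2.328, 2.109, -0.0]
force: [-2.8, 1.9, 15.4]
width: 0.0001
grasp_force: 6.8
```

Call:
{"name": "servo_tool", "arguments": {
  "increments": [
    [[0,0,-0.3,0,0,0,0],[0,0,-0.3,0,0,0,0],[0,0,-0.3,0,0,0,0],[0,0,-0.3,0,0,0,0],[0,0,-0.3,0,0,0,0],[0,0,-0.3,0,0,0,0],[0,0,-0.3,0,0,0,0],[0,0,-0.3,0,0,0,0]]
  ]
}}

```text
clock: 7.65
tcp_pos: [0.6419, 0.0374, 0.153]
eef_rot: [2.328, -2.11, -0.0]
force: [0.1, 1.4, -0.5]
width: 0.0
grasp_force: 0.0
```

Call:
{"name": "servo_tool", "arguments": {
  "increments": [
    [[0,0,-0.8,0,0,0,0],[0,0,-1,0,0,0,0],[0,0,-1,0,0,0,0],[0,0,-1,0,0,0,0],[0,0,0,0,0,0,0],[0,0,0,0,0,0,0],[0,0,0,0,0,0,0],[0,0,0,0,0,0,0]]
  ]
}}

```text
clock: 8.45
tcp_pos: [0.6414, 0.0373, 0.2653]
eef_rot: [2.327, -2.109, -0.002]
force: [-0.4, -0.2, -0.4]
width: -0.0003
grasp_force: 0.0
```

```bash
python3 - <<'E'
from h import *
s=arm.observe();print(s['clock'],s['tcp_pos'],s['force'],abs(s['qd']).max())
im,_=arm.grab_frame('wrist'); sc,_,P=cloud('scene')
e=P.reshape(-1,3); e=e[(abs(e[:,:2]-[.641,.0385])<.022).all(1)&(e[:,2]>.112)&(e[:,2]<.14)];print('paddle',len(e),e.mean(0))
b=cv2.resize(sc[150:270,200:330],None,fx=3,fy=3,interpolation=cv2.INTER_CUBIC)
a=cv2.resize(im[160:310,220:480],None,fx=1.5,fy=1.5)
o=np.zeros((360,800,3),np.uint8); o[:225,:390]=a; o[:360,395:785]=b
cv2.imwrite('pics/after.png',o[...,::-1])
E
```

```text
8.45 [0.64140159 0.0373187  0.2652767 ] [-0.36645591 -0.24448422 -0.36995957] 0.002189717382674463
paddle 85 [0.63829827 0.03863074 0.12409514]
```

View pics/after.png

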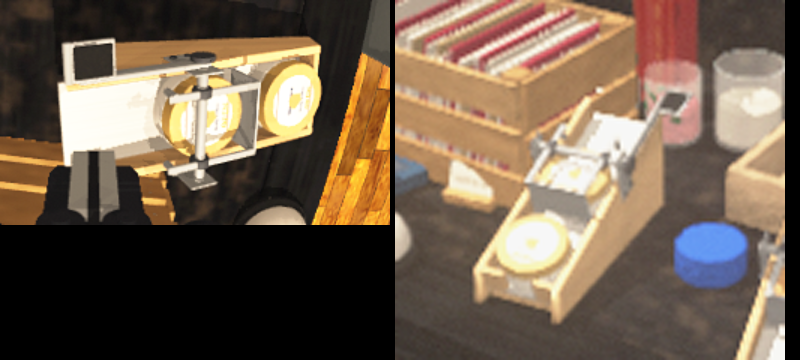

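Tin 1 rests at the lip (535,245). The gate is shut, tin 2 has moved up to it at (575,180), and the paddle is back at its rest height (0.124 m, the same as at the start). The arm is clear of everything.

```bash
python3 -c "
from cell import arm
print(arm.finish_job())"
```

```text
the job is handed in; nothing more can be done
None
```

One tin was let out: tin 1 lies at the lip, the gate is shut with tin 2 up against it, the paddle is back at rest, and the arm touched only the tin paddle; the job was handed in at about 8.5 s.

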